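Tip the setting block onto its bed and zero the sprung anvil

ROBOT

A 7-joint arm with a two-finger parallel gripper is mounted at the origin on the work surface. World frame = base frame: x ahead of the robot, y to its left, z up, the work surface at z = 0. Lengths are in m, angles in degrees, forces in N, time in s.
With the tool pointing down it reaches from about 0.4 to 0.85 m from the base axis. Payload 10.4 kg.
Tool frame: the origin (TCP) lies at the very end of the fingers, on their centre line; the grasp point (between the pads) lies ctrl.hold_point_z behind it (ctrl.hold_point_z is the distance from the TCP to the grasp point, in m); z points along the fingers, x is the direction in which the jaws open and shut, and the axes are right-handed (so a half turn about z gives the same grasp; the last joint's range is limited). The gripper opens to 87 mm and grips with 3 to 60 N. Pads are 19 mm wide; open, the fingers measure 117 mm over their backs; the gripper's body (75 mm by 190 mm) begins 51 mm behind the grasp point.
Start: joints at [-71.654, 19.034, -3.707, 83.658, 1.238, 77.344, -5.071], TCP at [0.21, 0.589, 0.223] pointing down, gripper open.
Joint ranges: [-148.97, 148.97], [-28.65, 121.19], [-84.17, 76.75], [9.2, 138.47], [-72.65, 252.65], [3.7, 117.97], [-149.18, 149.18]. Speed limits (degrees/s): [127.2, 127.2, 159.86, 159.86, 180, 180, 180].

INTERFACE

Orientations are given as [roll, pitch, yaw] about the fixed x, y, z axes, in that order (R = Rz(yaw) Ry(pitch) Rx(roll)).
In Python, from plant import ctrl gives the robot as it stands. The module is installed in compiled form; this text tells all that it offers.
- The arm moves only by the tool move_arm, never from a script. Its argument "deltas" is a list of rows, each an object of numbers: "tx", "ty", "tz": the shift along the tool's x, y, z in cm; "rx", "ry", "rz": the turn, a rotation vector about the tool's x, y, z in rad; "jaw": the opening, from 0 (shut) to 1 (fully open). In form: [{"tx": .., "ty": .., "tz": .., "rx": .., "ry": .., "rz": .., "jaw": ..}, ...]. A call has 1 to 20 rows; each row shifts and turns the commanded pose from where the row before left it, along the tool's axes as they then stand; what a row does not reach is not made up. A row lasts 1/12 s, in which the tool goes at most 41.7 mm and 7.16 degrees, less where a joint would pass 70% of its speed; a pose out of reach is approached as far as the arm can. A call with a gripper value outside its range is refused whole. The fingers move at their own pace and stop on an object; "squeeze" is the grip in N (left out, the last holds). Time passes only in rows, so rows that do not move let the fingers close. It gives the time, the measured TCP pose, the force and the opening at its end, in the units of the state.
- ctrl.state(): the state, without advancing time (a new reading comes with each control period).
- ctrl.get_image(name): name is "scene" or "top" or "wrist"; returns the picture (420x560x3 uint8, red, green, blue); there is no depth.
- ctrl.calibration(name): a dict with "K" (3x3 intrinsics, pixels), "rvec" (rotation vector, rad) and "tvec" (3), from world to camera coordinates, as OpenCV has them. Camera axes: x right, y down, z forward; pixel columns grow to the right and rows downward; lengths in m; the calibration is good to about 2 mm. A picture is of the moment at which its call begins: read the wrist's pose just before it. calibration takes no time and is no camera call; for the wrist camera it gives the pose at the moment of the call.
- ctrl.job_done(): hands the job in, once; it reports no verdict.
The state is a dict: "time_s": time; "joint_pos": joint angles; "joint_vel": joint speeds; "joint_efforts": joint torques, N m; "ee_pos": TCP position; "orientation": TCP orientation; "ft_force": force on the tool from outside, world axes, zero at the start; "wrist_torque": the same for the moment, N m; "finger_gap": opening from 0.0 (shut) to 1.0 (fully open).
Only numpy, scipy, OpenCV 4.12 (cv2) and the standard library are available. Lean on these libraries where they do the work, as an engineer would, in place of code of your own. Each camera call takes 0.05 s, during which the arm holds its last target. There are 200 camera calls.

TASK

Zero the bearing tester's anvil with the aluminium setting block: slide the standing block squarely up against the low step of the plastic bed, then push it high so that it tips over the step and lies flat on the bed, pointing at the round sprung anvil. Slide it endwise and press it squarely against the anvil with about 10 newtons for a second, then let go and leave it lying there against the anvil. Never push the block with more than 20 newtons, and leave the other things where they are.

Things in the scene. Friction and masses are not known exactly. Their poses are not given: they have to be found in the camera images.
- setting_block: hollow aluminium block, 52 thick (own x) by 96 wide (own y, too wide to grip) by 90 tall (own z), about 0.7 kg, standing upright on the steel deck of the station, its foot 15 to 45 mm short of the step. Origin: centre of its underside (foot). Tipped as asked, its own z lies along the station's x, the foot end trailing
- block_mid (a point): the centre of the setting block (its axes are the block's)
- station: low fixture fixed to the table, 150 wide. Origin: on the table surface, below the middle of the step. Its x axis points from the deck over the step to the anvil, z up
- deck_mid (a point): centre of the top of the dark steel deck: station x from -140 to 0, 8 above the table. The deck is so slick that the block, pushed square near its top, slides rather than tips until its foot meets the step
- step_edge (a point): middle of the upper edge of the step, station x = 0, 18 above the table. The step is 10 high; beyond it the grey plastic bed runs level to x = 140, y from -75 to 75. Low aluminium fences on it, from x 20 to 120 and y 63 to 73 either side, rise 10 above the bed
- loader_head: cream head of the loader, 90 wide, 82 tall. Origin: centre of its front face, at station x = 128, y = 0, 44 above the table (mid-height of the lying block). From it the anvil, a round steel disc 34 across, sticks out towards the deck; its free face stands 23 to 39 in front of the head (station x = 105 to 89), set differently each time and not measured. The anvil gives way along station x against a very stiff spring and comes back when let go
- bearing_large: steel bearing ring, 62 across, 16 high, on the table beside the deck; leave alone. Origin: centre of its underside
- bearing_small: steel bearing ring, 42 across, 12 high, on the table beside the bed; leave alone. Origin: centre of its underside
- grease_jar: small jar, 48 across, 50 high, on the table beside the deck; leave alone. Origin: centre of its underside
- screwdriver: screwdriver, 170 long, lying on the table beside the bed; leave alone. Origin: under its middle
- wrench: steel wrench, 180 long, lying on the table to the right; leave alone. Origin: under its middle
- oil_bottle: white bottle, 56 across, 150 high, standing to the right; leave alone. Origin: centre of its underside
- steel_cup: steel cup, 68 across, 70 high, standing to the left; leave alone. Origin: centre of its underside
Mind the look-alikes: they are no part of the job. Leave any purple or yellow look-alike of the setting_block alone.

How it is judged (in metres and radians):
On the way, in this order (a step that is already met when the one before it is completed fails the run):
1. the block, still standing, has its foot square against the step (within 4 mm) (x of setting_block in the frame of station above -0.03 m and z of setting_block in the frame of station below 0.014 m and angle between setting_block's own z axis and vertical below 0.15 rad and angle between the x axis of setting_block and the x axis of station, either way round below 0.12 rad), for 0.1 s.
2. the block lies flat on the bed (angle between setting_block's own z axis and vertical between 1.5 and 1.64 rad and angle between setting_block's own y axis and vertical between 1.5 and 1.64 rad and z of block_mid in the frame of station between 0.039 and 0.049 m), for 0.3 s.
3. the block, lying square, is pressed on the anvil with at least 3 N for 0.8 s (all of step 2 and angle between the z axis of setting_block and the x axis of station, either way round below 0.12 rad and contact force between setting_block and loader_head above 3 N), for 0.8 s.
At the end, for the whole second after the job is handed in: The block lies at rest flat on the bed, long side down (its own z within 4 degrees of level and within 7 degrees of the station's x axis), its leading end where the anvil's free face can stand (84 to 111 mm beyond the step), not more than 25 mm off the bed's centre line, and let go (all of step 2 and y of block_mid in the frame of station between -0.025 and 0.025 m and angle between the z axis of setting_block and the x axis of station, either way round below 0.12 rad and x of block_mid in the frame of station between 0.039 and 0.066 m and linear speed of setting_block below 0.02 m/s); the robot touches nothing.
It fails at once if the robot pushes the block with more than 20 N (contact force between any of the fingers, the arm and setting_block above 20 N).
It fails at once if the block is driven into the anvil with more than 20 N (contact force between setting_block and loader_head above 20 N).
It fails at once if another thing is moved by more than 15 mm (distance of any of bearing_large, bearing_small, grease_jar, screwdriver, wrench, oil_bottle, steel_cup from where it was at the start of the episode above 0.015 m).
It also fails if it takes over 64 s, if anything falls off the work surface, if the arm or the gripper's body presses on something with over 40 N, if the wrist force passes 120 N, or if a joint passes its speed limit or range.

## Working session

There is one attempt and no reset: what is moved stays moved. The work goes in short steps, Python scripts to look and compute and a tool call to move; the robot and the scene stay as the last step left them, time stands still between calls to the robot, and variables do not carry over. Pictures are saved under pics/ and viewed, about 8 in all and at most 12, crops included, and the job is handed in when it is done.

Besides the shell and the picture viewer there is one more tool, called after ">>>" by a JSON object that holds its "op" and its "data", one argument or row to a line. move_arm: Moves the arm, as the interface text tells. Its arguments: {"type":"object","properties":{"deltas":{"type":"array","items":{"type":"object","properties":{"tx":{"type":"number"},"ty":{"type":"number"},"tz":{"type":"number"},"rx":{"type":"number"},"ry":{"type":"number"},"rz":{"type":"number"},"jaw":{"type":"number"}}}},"squeeze":{"type":"number"}},"required":["deltas"]}

```bash
mkdir -p pics
cat > h.py <<'E'
import numpy as np, cv2
from plant import ctrl
from scipy.spatial.transform import Rotation as R
def cal(n):
    c=ctrl.calibration(n); return np.array(c["K"],float),cv2.Rodrigues(np.array(c["rvec"],float))[0],np.array(c["tvec"],float).ravel()
def ray(n,uv,z,c=None):
    K,Rm,t=c or cal(n); o=-Rm.T@t; out=[]
    for u,v in np.atleast_2d(uv):
        d=Rm.T@np.linalg.inv(K)@[u,v,1]; out.append(o+d*(z-o[2])/d[2])
    return np.array(out)
def proj(n,P,c=None):
    K,Rm,t=c or cal(n); p=(Rm@np.atleast_2d(P).T).T+t; p=(K@p.T).T; return p[:,:2]/p[:,2:]
def snap(n,f):
    im=ctrl.get_image(n)[:,:,::-1].copy(); cv2.imwrite(f"pics/{f}.png",im); return im
E
python3 - <<'E'
from h import *
s=ctrl.state();print({k:np.round(v,3).tolist() for k,v in s.items()},ctrl.hold_point_z)
snap("top","top0");snap("scene","scene0")
for n in("top","scene"):
    K,Rm,t=cal(n);print(n,K[0,0],-Rm.T@t,Rm[2])
E
```

```text
{'time_s': 0.0, 'joint_pos': [-71.655, 19.073, -3.708, 83.705, 1.235, 77.344, -5.071], 'joint_vel': [-0.021, -0.086, -0.003, 0.084, -0.002, 0.008, -0.066], 'joint_efforts': [-0.001, -62.326, 0.024, -38.989, -0.061, 0.04, 0.0], 'ee_pos': [0.21, 0.588, 0.222], 'orientation': [179.999, 0.082, 70.362], 'ft_force': [-0.453, -0.763, -0.498], 'wrist_torque': [0.03, 0.024, -0.024], 'finger_gap': 1.001} 0.0187
top 397.425845354068 [ 0.21514899 -0.00514679  1.30165951] [ 2.25820291e-01  7.64560818e-04 -9.74168677e-01]
scene 527.2124493447508 [ 1.2787488  -0.76273039  0.99018119] [-0.55455594  0.51520675 -0.65347511]
```

View pics/top0.png

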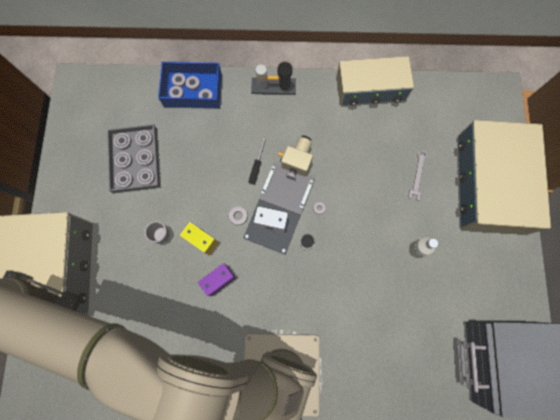

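View pics/scene0.png

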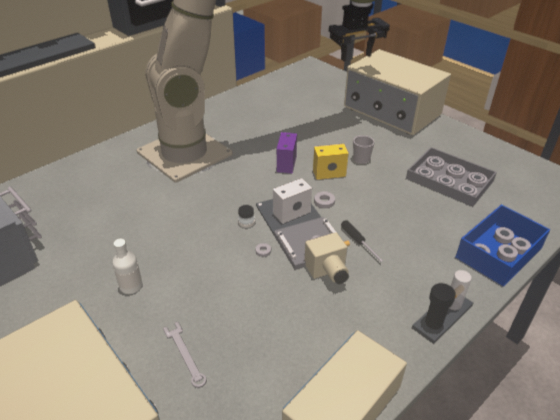

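The silver-white block stands on the deck: top (270,217), scene (292,200). The look-alikes are yellow (top 198,237) and purple (top 216,280). I choose the silver one and check it in a close crop.

Run:
```python
from h import *
a=cv2.imread("pics/top0.png")[130:260,235:335];b=cv2.imread("pics/scene0.png")[165:295,250:360]
a=cv2.resize(a,None,fx=4,fy=4,interpolation=cv2.INTER_CUBIC);b=cv2.resize(b,None,fx=3.6,fy=4,interpolation=cv2.INTER_CUBIC)
cv2.imwrite("pics/crop0.png",np.hstack([a,b]));print(a.shape,b.shape)
```

```text
(520, 400, 3) (520, 396, 3)
```

View pics/crop0.png

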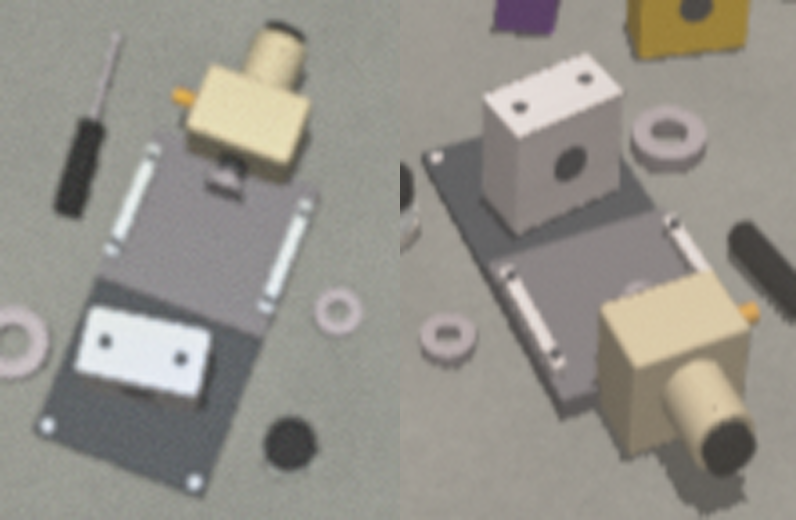

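Run:
```python
from h import *
im=cv2.imread("pics/top0.png")
f=lambda p:np.array([(235+(x-1.5)/4,130+(y-1.5)/4) for x,y in p])
dk=ray("top",f([(36,432),(203,495)]),.008); st=ray("top",f([(97,277),(262,335)]),.018); bd=ray("top",f([(163,135),(317,190)]),.018)
print(np.round(np.vstack([dk,st,bd]),3))
P=np.vstack([dk,st,bd])[:,:2]; L=np.array([(-.14,.075),(-.14,-.075),(0,.075),(0,-.075),(.14,.075),(.14,-.075)])
def fit(L,P):
    a=L-L.mean(0);b=P-P.mean(0);th=np.arctan2((a[:,0]*b[:,1]-a[:,1]*b[:,0]).sum(),(a*b).sum());c,s=np.cos(th),np.sin(th)
    M=np.array([[c,-s],[s,c]]);t=P.mean(0)-M@L.mean(0);return th,t,P-(L@M.T+t)
th,t,r=fit(L,P);print("station",np.degrees(th),t,np.round(r*1000,1).tolist())
g=cv2.resize(im[200:240,245:295],None,fx=8,fy=8,interpolation=cv2.INTER_CUBIC)
m=(g.min(2)>190).astype(np.uint8);cs=max(cv2.findContours(m,0,2)[0],key=cv2.contourArea)
q=cv2.boxPoints(cv2.minAreaRect(cs));uv=np.array([245,200])+(q-3.5)/8
B=ray("top",uv,.098);c=B.mean(0);print(np.round(B,3),[np.linalg.norm(B[i]-B[i-1]) for i in range(2)])
e=B[1]-B[0] if np.linalg.norm(B[1]-B[0])>np.linalg.norm(B[2]-B[1]) else B[2]-B[1]
by=np.degrees(np.arctan2(e[1],e[0]))-90
M=np.array([[np.cos(th),-np.sin(th)],[np.sin(th),np.cos(th)]])
print("block",c,"yaw",by,"in station",M.T@(c[:2]-t))
```

```text
[[ 0.415  0.132  0.008]
 [ 0.366 -0.007  0.008]
 [ 0.544  0.085  0.018]
 [ 0.498 -0.053  0.018]
 [ 0.67   0.034  0.018]
 [ 0.624 -0.098  0.018]]
station -19.869619296496232 [0.51946623 0.01558111] [[1.2, -2.2], [3.3, 0.7], [-0.6, -0.7], [3.8, 2.2], [-6.3, -4.9], [-1.5, 4.9]]
[[ 0.451  0.093  0.098]
 [ 0.501  0.084  0.098]
 [ 0.482 -0.009  0.098]
 [ 0.432  0.001  0.098]] [np.float64(0.09428483830757999), np.float64(0.05122085730363116)]
block [0.46620971 0.04208381 0.098     ] yaw -191.69813834334292 in station [-0.05909384  0.00682408]
```

>>> {"op": "move_arm", "data": {
  "deltas": [
    {"tx": -2.37,"ty": 2.0,"jaw": 0.62},
    {"tx": -2.37,"ty": 2.0,"jaw": 0.62},
    {"tx": -2.37,"ty": 2.0,"jaw": 0.62},
    {"tx": -2.37,"ty": 2.0,"jaw": 0.62},
    {"tx": -2.37,"ty": 2.0,"jaw": 0.62},
    {"tx": -2.37,"ty": 2.0,"jaw": 0.62},
    {"tx": -2.37,"ty": 2.0,"jaw": 0.62},
    {"tx": -2.37,"ty": 2.0,"jaw": 0.62},
    {"tx": -2.37,"ty": 2.0,"jaw": 0.62},
    {"tx": -2.37,"ty": 2.0,"jaw": 0.62},
    {"tx": -2.37,"ty": 2.0,"jaw": 0.62},
    {"tx": -2.37,"ty": 2.0,"jaw": 0.62},
    {"tx": -2.37,"ty": 2.0,"jaw": 0.62},
    {"tx": -2.37,"ty": 2.0,"jaw": 0.62},
    {"tx": -2.37,"ty": 2.0,"jaw": 0.62},
    {"tx": -2.37,"ty": 2.0,"jaw": 0.62},
    {"tx": -2.37,"ty": 2.0,"jaw": 0.62},
    {"tx": -2.37,"ty": 2.0,"jaw": 0.62},
    {"jaw": 0.62},
    {"jaw": 0.62}
  ]
}}

```text
schema error: expected keys tx, ty, tz, rx, ry, rz, jaw
```

Run:
```python
from h import *
snap("wrist","w1");K,Rm,t=cal("wrist");print(-Rm.T@t,Rm[2],ctrl.state()["ee_pos"])
M=np.array([.5195,.0156]);a=np.radians(-19.9);X=np.array([[np.cos(a),-np.sin(a)],[np.sin(a),np.cos(a)]])
for x,y,z in[(0,.075,.018),(0,-.075,.018),(-.14,.075,.008),(-.14,-.075,.008)]: print(x,y,proj("wrist",[*(X@[x,y]+M),z]))
```

```text
[0.13469054 0.61609665 0.38446782] [ 0.27486861 -0.09772984 -0.95650203] [0.20997501 0.58838817 0.22197584]
0 0.075 [[ 58.48605223 474.57855389]]
0 -0.075 [[-32.32181494 474.25783861]]
-0.14 0.075 [[ 44.82447732 403.44979135]]
-0.14 -0.075 [[-51.86345701 403.07158908]]
```

View pics/w1.png

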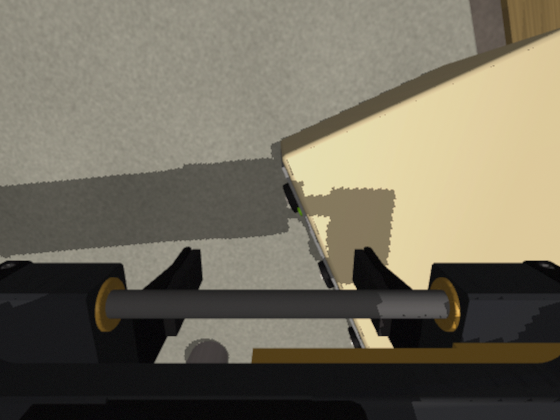

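The arm didn't move: every row needs all seven keys. The wrist view shows a cream box under the path, with its corner at (285,160), so I rise first.

>>> {"op": "move_arm", "data": {
  "deltas": [
    {"tx": 0,"ty": 0,"tz": -3,"rx": 0,"ry": 0,"rz": 0,"jaw": 0.62},
    {"tx": 0,"ty": 0,"tz": -3,"rx": 0,"ry": 0,"rz": 0,"jaw": 0.62},
    {"tx": -2.37,"ty": 2.0,"tz": 0,"rx": 0,"ry": 0,"rz": 0,"jaw": 0.62},
    {"tx": -2.37,"ty": 2.0,"tz": 0,"rx": 0,"ry": 0,"rz": 0,"jaw": 0.62},
    {"tx": -2.37,"ty": 2.0,"tz": 0,"rx": 0,"ry": 0,"rz": 0,"jaw": 0.62},
    {"tx": -2.37,"ty": 2.0,"tz": 0,"rx": 0,"ry": 0,"rz": 0,"jaw": 0.62},
    {"tx": -2.37,"ty": 2.0,"tz": 0,"rx": 0,"ry": 0,"rz": 0,"jaw": 0.62},
    {"tx": -2.37,"ty": 2.0,"tz": 0,"rx": 0,"ry": 0,"rz": 0,"jaw": 0.62},
    {"tx": -2.37,"ty": 2.0,"tz": 0,"rx": 0,"ry": 0,"rz": 0,"jaw": 0.62},
    {"tx": -2.37,"ty": 2.0,"tz": 0,"rx": 0,"ry": 0,"rz": 0,"jaw": 0.62},
    {"tx": -2.37,"ty": 2.0,"tz": 0,"rx": 0,"ry": 0,"rz": 0,"jaw": 0.62},
    {"tx": -2.37,"ty": 2.0,"tz": 0,"rx": 0,"ry": 0,"rz": 0,"jaw": 0.62},
    {"tx": -2.37,"ty": 2.0,"tz": 0,"rx": 0,"ry": 0,"rz": 0,"jaw": 0.62},
    {"tx": -2.37,"ty": 2.0,"tz": 0,"rx": 0,"ry": 0,"rz": 0,"jaw": 0.62},
    {"tx": -2.37,"ty": 2.0,"tz": 0,"rx": 0,"ry": 0,"rz": 0,"jaw": 0.62},
    {"tx": -2.37,"ty": 2.0,"tz": 0,"rx": 0,"ry": 0,"rz": 0,"jaw": 0.62},
    {"tx": -2.37,"ty": 2.0,"tz": 0,"rx": 0,"ry": 0,"rz": 0,"jaw": 0.62},
    {"tx": -2.37,"ty": 2.0,"tz": 0,"rx": 0,"ry": 0,"rz": 0,"jaw": 0.62},
    {"tx": -2.37,"ty": 2.0,"tz": 0,"rx": 0,"ry": 0,"rz": 0,"jaw": 0.62},
    {"tx": -2.37,"ty": 2.0,"tz": 0,"rx": 0,"ry": 0,"rz": 0,"jaw": 0.62}
  ]
}}

```text
time_s: 1.82
ee_pos: [0.4059, 0.0643, 0.2825]
orientation: [-180.0, -0.0, 70.4]
ft_force: [-0.4, 0.5, -0.1]
finger_gap: 0.619
```

Run:
```python
from h import *
snap("wrist","w2")
M=np.array([.5195,.0156]);a=np.radians(-19.9);X=np.array([[np.cos(a),-np.sin(a)],[np.sin(a),np.cos(a)]])
for x,y,z in[(0,.075,.018),(0,-.075,.018),(-.14,.075,.008),(-.14,-.075,.008),(.14,.075,.018),(.14,-.075,.018)]: print(x,y,proj("wrist",[*(X@[x,y]+M),z]))
c=cal("wrist");np.savez("w2.npz",K=c[0],R=c[1],t=c[2]);print(-c[1].T@c[2],ctrl.state()["ee_pos"])
```

```text
0 0.075 [[324.83926607 257.13516907]]
0 -0.075 [[224.84504054 257.29548943]]
-0.14 0.075 [[328.15107519 162.56587539]]
-0.14 -0.075 [[220.94515891 162.71645283]]
0.14 0.075 [[321.09375935 335.60320408]]
0.14 -0.075 [[229.16567646 335.76575019]]
[0.3323017  0.08669226 0.44512727] [0.40763727 0.05854787 0.28270317]
```

View pics/w2.png

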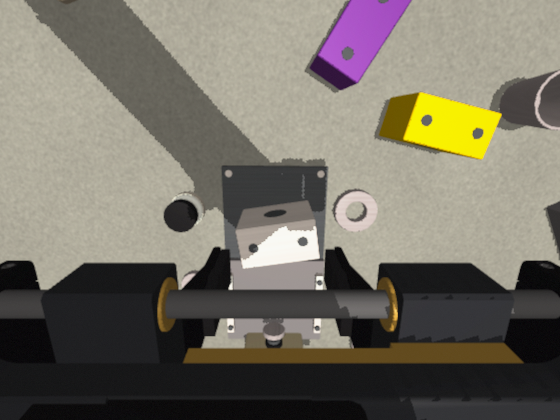

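Wrist view: the deck edges (222–328, 167) and step (v≈260) agree with the prediction to about 4 px (6 mm). The block's front top edge runs (243,267)–(320,258), about 7° off square, and the anvil is at (274,330). I descend behind the block.

>>> {"op": "move_arm", "data": {
  "deltas": [
    {"tx": 0.4,"ty": -1.0,"tz": 2.6,"rx": 0,"ry": 0,"rz": 0,"jaw": 0.62},
    {"tx": 0,"ty": 0,"tz": 2.6,"rx": 0,"ry": 0,"rz": 0,"jaw": 0.62},
    {"tx": 0,"ty": 0,"tz": 2.6,"rx": 0,"ry": 0,"rz": 0,"jaw": 0.62},
    {"tx": 0,"ty": 0,"tz": 2.6,"rx": 0,"ry": 0,"rz": 0,"jaw": 0.62},
    {"tx": 0,"ty": 0,"tz": 2.6,"rx": 0,"ry": 0,"rz": 0,"jaw": 0.62},
    {"tx": 0,"ty": 0,"tz": 2.6,"rx": 0,"ry": 0,"rz": 0,"jaw": 0.62},
    {"tx": 0,"ty": 0,"tz": 2.6,"rx": 0,"ry": 0,"rz": 0,"jaw": 0.62},
    {"tx": 0,"ty": 0,"tz": 2.0,"rx": 0,"ry": 0,"rz": 0,"jaw": 0.62},
    {"tx": 0,"ty": 0,"tz": 0,"rx": 0,"ry": 0,"rz": 0,"jaw": 0.62},
    {"tx": 0,"ty": 0,"tz": 0,"rx": 0,"ry": 0,"rz": 0,"jaw": 0.62},
    {"tx": 0,"ty": 0,"tz": 0,"rx": 0,"ry": 0,"rz": 0,"jaw": 0.62}
  ]
}}

```text
time_s: 2.78
ee_pos: [0.3983, 0.0733, 0.0816]
orientation: [180.0, -0.0, 70.4]
ft_force: [-0.1, -0.0, 0.2]
finger_gap: 0.621
```

```bash
cat >> h.py <<'E'
O=np.array([.5195,.0156]);_a=np.radians(-19.9);X=np.array([[np.cos(_a),-np.sin(_a)],[np.sin(_a),np.cos(_a)]])
def S(p): return X.T@(np.array(p[:2])-O)
E
python3 - <<'E'
from h import *
s=ctrl.state();print(S(s["ee_pos"]),s["ee_pos"],s["ft_force"])
c=np.load("w2.npz");c=(c["K"],c["R"],c["t"])
for uv,z in[((278.5,244),.098),((274,330),.044),((222,167),.008),((328,167),.008)]: print(uv,S(ray("wrist",uv,z,c)[0]))
E
```

```text
[-0.13362125  0.01299281] [0.39828001 0.07329893 0.08164192] [-0.07194581 -0.02127453  0.20578796]
(278.5, 244) [-0.05487302  0.00503741]
(274, 330) [ 0.10899195 -0.00150489]
(222, 167) [-0.13400188 -0.07384245]
(328, 167) [-0.13379122  0.07507812]
```

>>> {"op": "move_arm", "data": {
  "deltas": [
    {"tx": -0.4,"ty": 0.3,"tz": 0,"rx": 0,"ry": 0,"rz": 0,"jaw": 0.62},
    {"tx": -0.4,"ty": 0.3,"tz": 0,"rx": 0,"ry": 0,"rz": 0,"jaw": 0.62},
    {"tx": 0,"ty": 0.3,"tz": 0,"rx": 0,"ry": 0,"rz": 0,"jaw": 0.62},
    {"tx": 0,"ty": 0.2,"tz": 0,"rx": 0,"ry": 0,"rz": 0,"jaw": 0.62},
    {"tx": 0,"ty": 0.2,"tz": 0,"rx": 0,"ry": 0,"rz": 0,"jaw": 0.62},
    {"tx": 0,"ty": 0.2,"tz": 0,"rx": 0,"ry": 0,"rz": 0,"jaw": 0.62},
    {"tx": 0,"ty": 0.2,"tz": 0,"rx": 0,"ry": 0,"rz": 0,"jaw": 0.62},
    {"tx": 0,"ty": 0.2,"tz": 0,"rx": 0,"ry": 0,"rz": 0,"jaw": 0.62},
    {"tx": 0,"ty": 0.2,"tz": 0,"rx": 0,"ry": 0,"rz": 0,"jaw": 0.62},
    {"tx": 0,"ty": 0.2,"tz": 0,"rx": 0,"ry": 0,"rz": 0,"jaw": 0.62},
    {"tx": 0,"ty": 0.2,"tz": 0,"rx": 0,"ry": 0,"rz": 0,"jaw": 0.62},
    {"tx": 0,"ty": 0.2,"tz": 0,"rx": 0,"ry": 0,"rz": 0,"jaw": 0.62},
    {"tx": 0,"ty": 0.2,"tz": 0,"rx": 0,"ry": 0,"rz": 0,"jaw": 0.62},
    {"tx": 0,"ty": 0.2,"tz": 0,"rx": 0,"ry": 0,"rz": 0,"jaw": 0.62},
    {"tx": 0,"ty": 0.2,"tz": 0,"rx": 0,"ry": 0,"rz": 0,"jaw": 0.62},
    {"tx": 0,"ty": 0.2,"tz": 0,"rx": 0,"ry": 0,"rz": 0,"jaw": 0.62},
    {"tx": 0,"ty": 0.2,"tz": 0,"rx": 0,"ry": 0,"rz": 0,"jaw": 0.62},
    {"tx": 0,"ty": 0.2,"tz": 0,"rx": 0,"ry": 0,"rz": 0,"jaw": 0.62},
    {"tx": 0,"ty": 0.2,"tz": 0,"rx": 0,"ry": 0,"rz": 0,"jaw": 0.62},
    {"tx": 0,"ty": 0,"tz": 0,"rx": 0,"ry": 0,"rz": 0,"jaw": 0.62}
  ]
}}

```text
time_s: 4.45
ee_pos: [0.4339, 0.0516, 0.0805]
orientation: [180.0, 0.0, 70.4]
ft_force: [-0.4, 0.0, 0.3]
finger_gap: 0.624
```

Run:
```python
from h import *
s=ctrl.state();print(S(s["ee_pos"]),s["ee_pos"],s["ft_force"])
im=snap("top","t3");sc=snap("scene","s3");w=snap("wrist","w3")
a=cv2.resize(im[130:260,235:335],None,fx=3,fy=3,interpolation=cv2.INTER_CUBIC)
b=cv2.resize(sc[165:295,250:360],None,fx=3,fy=3,interpolation=cv2.INTER_CUBIC)
d=np.zeros((600,630,3),np.uint8);d[:390,:300]=a;d[:390,300:]=b;d[390:600,175:455]=cv2.resize(w,(280,210));cv2.imwrite("pics/c3.png",d)
```

```text
[-0.09276591  0.00472338] [0.43388106 0.05161696 0.08051586] [-0.35933992  0.04807533  0.26881898]
```

View pics/c3.png

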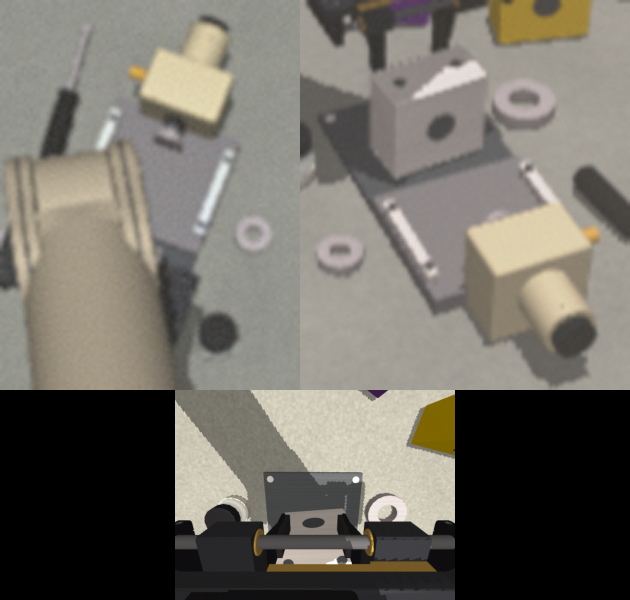

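The block still stands and the fingers are just at its back face (crop view). I continue slowly towards the step.

>>> {"op": "move_arm", "data": {
  "deltas": [
    {"tx": 0,"ty": 0.15,"tz": 0,"rx": 0,"ry": 0,"rz": 0,"jaw": 0.62},
    {"tx": 0,"ty": 0.15,"tz": 0,"rx": 0,"ry": 0,"rz": 0,"jaw": 0.62},
    {"tx": 0,"ty": 0.15,"tz": 0,"rx": 0,"ry": 0,"rz": 0,"jaw": 0.62},
    {"tx": 0,"ty": 0.15,"tz": 0,"rx": 0,"ry": 0,"rz": 0,"jaw": 0.62},
    {"tx": 0,"ty": 0.15,"tz": 0,"rx": 0,"ry": 0,"rz": 0,"jaw": 0.62},
    {"tx": 0,"ty": 0.15,"tz": 0,"rx": 0,"ry": 0,"rz": 0,"jaw": 0.62},
    {"tx": 0,"ty": 0.15,"tz": 0,"rx": 0,"ry": 0,"rz": 0,"jaw": 0.62},
    {"tx": 0,"ty": 0.15,"tz": 0,"rx": 0,"ry": 0,"rz": 0,"jaw": 0.62},
    {"tx": 0,"ty": 0.15,"tz": 0,"rx": 0,"ry": 0,"rz": 0,"jaw": 0.62},
    {"tx": 0,"ty": 0.15,"tz": 0,"rx": 0,"ry": 0,"rz": 0,"jaw": 0.62},
    {"tx": 0,"ty": 0.15,"tz": 0,"rx": 0,"ry": 0,"rz": 0,"jaw": 0.62},
    {"tx": 0,"ty": 0.15,"tz": 0,"rx": 0,"ry": 0,"rz": 0,"jaw": 0.62},
    {"tx": 0,"ty": 0.15,"tz": 0,"rx": 0,"ry": 0,"rz": 0,"jaw": 0.62},
    {"tx": 0,"ty": 0.15,"tz": 0,"rx": 0,"ry": 0,"rz": 0,"jaw": 0.62},
    {"tx": 0,"ty": 0.15,"tz": 0,"rx": 0,"ry": 0,"rz": 0,"jaw": 0.62},
    {"tx": 0,"ty": 0.15,"tz": 0,"rx": 0,"ry": 0,"rz": 0,"jaw": 0.62},
    {"tx": 0,"ty": 0,"tz": 0,"rx": 0,"ry": 0,"rz": 0,"jaw": 0.62},
    {"tx": 0,"ty": 0,"tz": 0,"rx": 0,"ry": 0,"rz": 0,"jaw": 0.62}
  ]
}}

```text
time_s: 6.1
ee_pos: [0.4565, 0.0435, 0.0805]
orientation: [180.0, -0.0, 70.4]
ft_force: [-0.4, 1.1, 0.4]
finger_gap: 0.621
```

Run:
```python
from h import *
s=ctrl.state();print(S(s["ee_pos"]),X.T@s["ft_force"][:2],s["ft_force"][2])
```

```text
[-0.06873969  0.00479326] [-0.78375749  0.9168541 ] 0.4240697939894117
```

>>> {"op": "move_arm", "data": {
  "deltas": [
    {"tx": 0,"ty": 0.1,"tz": 0,"rx": 0,"ry": 0,"rz": 0,"jaw": 0.62},
    {"tx": 0,"ty": 0.1,"tz": 0,"rx": 0,"ry": 0,"rz": 0,"jaw": 0.62},
    {"tx": 0,"ty": 0.1,"tz": 0,"rx": 0,"ry": 0,"rz": 0,"jaw": 0.62},
    {"tx": 0,"ty": 0.1,"tz": 0,"rx": 0,"ry": 0,"rz": 0,"jaw": 0.62},
    {"tx": 0,"ty": 0.1,"tz": 0,"rx": 0,"ry": 0,"rz": 0,"jaw": 0.62},
    {"tx": 0,"ty": 0,"tz": 0,"rx": 0,"ry": 0,"rz": 0,"jaw": 0.62},
    {"tx": 0,"ty": 0,"tz": 0,"rx": 0,"ry": 0,"rz": 0,"jaw": 0.62}
  ]
}}

```text
time_s: 6.68
ee_pos: [0.461, 0.0419, 0.0805]
orientation: [180.0, -0.0, 70.4]
ft_force: [-0.2, 0.5, -1.0]
finger_gap: 0.624
```

Run:
```python
from h import *
s=ctrl.state();print(S(s["ee_pos"]),X.T@s["ft_force"][:2],s["ft_force"][2])
sc=snap("scene","s4")
cv2.imwrite("pics/c4.png",cv2.resize(sc[165:255,250:350],None,fx=6,fy=6,interpolation=cv2.INTER_CUBIC))
```

```text
[-0.06393785  0.00479864] [-0.35279974  0.35952285] -1.0122180675396983
```

View pics/c4.png

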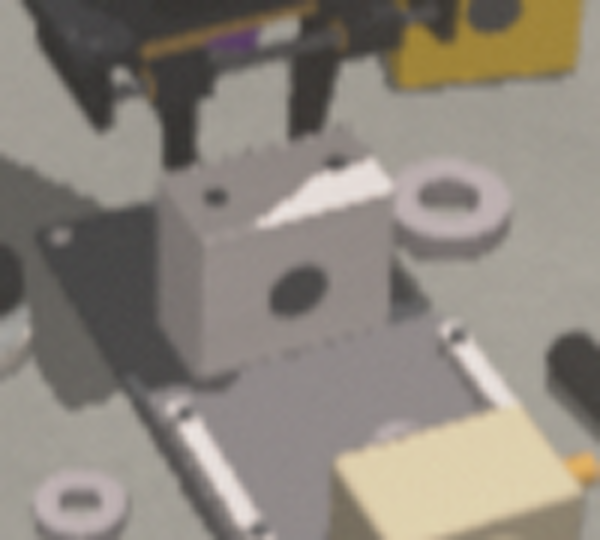

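The block stands nearly square, with its foot at or very near the step: its front bottom edge (205,375)–(390,322) is parallel to the step. I go on gently.

>>> {"op": "move_arm", "data": {
  "deltas": [
    {"tx": 0,"ty": 0.08,"tz": 0,"rx": 0,"ry": 0,"rz": 0,"jaw": 0.62},
    {"tx": 0,"ty": 0.08,"tz": 0,"rx": 0,"ry": 0,"rz": 0,"jaw": 0.62},
    {"tx": 0,"ty": 0.08,"tz": 0,"rx": 0,"ry": 0,"rz": 0,"jaw": 0.62},
    {"tx": 0,"ty": 0.08,"tz": 0,"rx": 0,"ry": 0,"rz": 0,"jaw": 0.62},
    {"tx": 0,"ty": 0,"tz": 0,"rx": 0,"ry": 0,"rz": 0,"jaw": 0.62},
    {"tx": 0,"ty": 0,"tz": 0,"rx": 0,"ry": 0,"rz": 0,"jaw": 0.62},
    {"tx": 0,"ty": 0,"tz": 0,"rx": 0,"ry": 0,"rz": 0,"jaw": 0.62}
  ]
}}

```text
time_s: 7.32
ee_pos: [0.4637, 0.041, 0.0805]
orientation: [-180.0, -0.0, 70.4]
ft_force: [-4.0, 2.1, 4.0]
finger_gap: 0.617
```

Run:
```python
from h import *
s=ctrl.state();print(S(s["ee_pos"]),X.T@s["ft_force"][:2],s["ft_force"][2])
```

```text
[-0.06111514  0.00490863] [-4.48938914  0.58375051] 3.9695076383433614
```

Now −4.5 N at the fingers: the foot is against the step. Next I tip along an arc about the step edge.

>>> {"op": "move_arm", "data": {
  "deltas": [
    {"tx": 0,"ty": 0,"tz": 0,"rx": 0,"ry": 0,"rz": 0,"jaw": 0.62},
    {"tx": 0,"ty": 0.1,"tz": -0.07,"rx": 0,"ry": 0,"rz": 0,"jaw": 0.62},
    {"tx": 0,"ty": 0.15,"tz": -0.12,"rx": 0,"ry": 0,"rz": 0,"jaw": 0.62},
    {"tx": 0,"ty": 0.15,"tz": -0.12,"rx": 0,"ry": 0,"rz": 0,"jaw": 0.62}
  ]
}}

```text
time_s: 7.65
ee_pos: [0.4678, 0.0396, 0.0837]
orientation: [180.0, -0.0, 70.4]
ft_force: [-3.2, 2.0, 1.1]
finger_gap: 0.623
```

Run:
```python
from h import *
s=ctrl.state();print(S(s["ee_pos"]),X.T@s["ft_force"][:2],s["ft_force"][2])
```

```text
[-0.0567619  0.0049683] [-3.64846188  0.78563732] 1.0865043391961562
```

Forces are low, so I carry on along the arc.

>>> {"op": "move_arm", "data": {
  "deltas": [
    {"tx": 0,"ty": 0.19,"tz": -0.13,"rx": 0,"ry": 0,"rz": 0,"jaw": 0.62},
    {"tx": 0,"ty": 0.19,"tz": -0.13,"rx": 0,"ry": 0,"rz": 0,"jaw": 0.62},
    {"tx": 0,"ty": 0.19,"tz": -0.12,"rx": 0,"ry": 0,"rz": 0,"jaw": 0.62},
    {"tx": 0,"ty": 0.2,"tz": -0.11,"rx": 0,"ry": 0,"rz": 0,"jaw": 0.62},
    {"tx": 0,"ty": 0.2,"tz": -0.1,"rx": 0,"ry": 0,"rz": 0,"jaw": 0.62},
    {"tx": 0,"ty": 0.2,"tz": -0.1,"rx": 0,"ry": 0,"rz": 0,"jaw": 0.62},
    {"tx": 0,"ty": 0.2,"tz": -0.09,"rx": 0,"ry": 0,"rz": 0,"jaw": 0.62},
    {"tx": 0,"ty": 0.2,"tz": -0.09,"rx": 0,"ry": 0,"rz": 0,"jaw": 0.62}
  ]
}}

```text
time_s: 8.32
ee_pos: [0.4827, 0.034, 0.0924]
orientation: [180.0, 0.0, 70.4]
ft_force: [-1.4, 0.2, -0.9]
finger_gap: 0.617
```

Run:
```python
from h import *
s=ctrl.state();print(S(s["ee_pos"]),s["ee_pos"][2],X.T@s["ft_force"][:2],s["ft_force"][2])
```

```text
[-0.0408369   0.00481462] 0.09243523540977786 [-1.41381541 -0.3283612 ] -0.919961660196891
```

>>> {"op": "move_arm", "data": {
  "deltas": [
    {"tx": 0,"ty": 0.2,"tz": -0.08,"rx": 0,"ry": 0,"rz": 0,"jaw": 0.62},
    {"tx": 0,"ty": 0.2,"tz": -0.07,"rx": 0,"ry": 0,"rz": 0,"jaw": 0.62},
    {"tx": 0,"ty": 0.2,"tz": -0.06,"rx": 0,"ry": 0,"rz": 0,"jaw": 0.62},
    {"tx": 0,"ty": 0.2,"tz": -0.05,"rx": 0,"ry": 0,"rz": 0,"jaw": 0.62},
    {"tx": 0,"ty": 0.2,"tz": -0.04,"rx": 0,"ry": 0,"rz": 0,"jaw": 0.62},
    {"tx": 0,"ty": 0.2,"tz": -0.04,"rx": 0,"ry": 0,"rz": 0,"jaw": 0.62},
    {"tx": 0,"ty": 0.2,"tz": -0.03,"rx": 0,"ry": 0,"rz": 0,"jaw": 0.62},
    {"tx": 0,"ty": 0.2,"tz": -0.02,"rx": 0,"ry": 0,"rz": 0,"jaw": 0.62},
    {"tx": 0,"ty": 0.2,"tz": -0.02,"rx": 0,"ry": 0,"rz": 0,"jaw": 0.62},
    {"tx": 0,"ty": 0.2,"tz": 0,"rx": 0,"ry": 0,"rz": 0,"jaw": 0.62},
    {"tx": 0,"ty": 0.2,"tz": 0,"rx": 0,"ry": 0,"rz": 0,"jaw": 0.62},
    {"tx": 0,"ty": 0.2,"tz": 0,"rx": 0,"ry": 0,"rz": 0,"jaw": 0.62}
  ]
}}

```text
time_s: 9.32
ee_pos: [0.5054, 0.0261, 0.0964]
orientation: [180.0, -0.0, 70.4]
ft_force: [-0.2, 0.1, -0.0]
finger_gap: 0.618
```

Run:
```python
from h import *
s=ctrl.state();print(S(s["ee_pos"]),s["ee_pos"][2],X.T@s["ft_force"][:2],s["ft_force"][2])
sc=snap("scene","s5");w=snap("wrist","w5")
d=np.hstack([cv2.resize(sc[150:270,250:360],(440,480),interpolation=cv2.INTER_CUBIC),cv2.resize(w[120:420,140:420],(358,480)[:2])]);print(d.shape);cv2.imwrite("pics/c5.png",d)
```

```text
[-0.01687866  0.00509206] 0.0964456070836371 [-0.19114476 -0.01548782] -0.04205539470306087
(480, 798, 3)
```

View pics/c5.png

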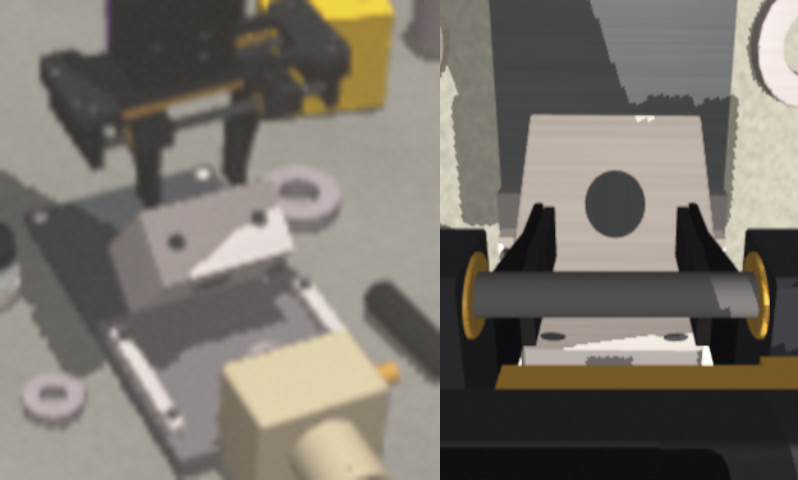

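The picture catches the block tipped about 45° and square, with no force on the fingers, so it is falling. I let it land and back the fingers off.

>>> {"op": "move_arm", "data": {
  "deltas": [
    {"tx": 0,"ty": 0,"tz": 0,"rx": 0,"ry": 0,"rz": 0,"jaw": 0.62},
    {"tx": 0,"ty": 0,"tz": 0,"rx": 0,"ry": 0,"rz": 0,"jaw": 0.62},
    {"tx": 0,"ty": 0,"tz": 0,"rx": 0,"ry": 0,"rz": 0,"jaw": 0.62},
    {"tx": 0,"ty": 0,"tz": 0,"rx": 0,"ry": 0,"rz": 0,"jaw": 0.62},
    {"tx": 0,"ty": 0,"tz": 0,"rx": 0,"ry": 0,"rz": 0,"jaw": 0.62},
    {"tx": 0,"ty": 0,"tz": 0,"rx": 0,"ry": 0,"rz": 0,"jaw": 0.62}
  ]
}}

```text
time_s: 9.92
ee_pos: [0.505, 0.0262, 0.0964]
orientation: [-180.0, -0.0, 70.4]
ft_force: [-0.3, -0.3, 0.4]
finger_gap: 0.622
```

Run:
```python
from h import *
s=ctrl.state();print(S(s["ee_pos"]),s["ee_pos"][2],X.T@s["ft_force"][:2],s["ft_force"][2])
w=snap("wrist","w6");c=cal("wrist");sc=snap("scene","s6")
np.savez("w6.npz",K=c[0],R=c[1],t=c[2])
d=np.hstack([cv2.resize(sc[150:270,250:360],(440,480),interpolation=cv2.INTER_CUBIC),cv2.resize(w[120:420,140:420],(358,480)[:2])]);cv2.imwrite("pics/c6.png",d)
for x,y,z in [(-.01,.048,.07),(-.01,-.048,.07),(0,.075,.018),(0,-.075,.018)]:
    p=proj("wrist",[*(X@[x,y]+O),z],c)[0];print(x,y,z,p,(440+(p[0]-140)*358/280,(p[1]-120)*1.6))
```

```text
[-0.01723806  0.00507595] 0.09643609995903939 [-0.17231568 -0.41173595] 0.38475353009122465
-0.01 0.048 0.07 [340.38929313 256.22542706] (np.float64(696.2120247818418), np.float64(217.9606832895439))
-0.01 -0.048 0.07 [195.45466669 255.61276055] (np.float64(510.90275240696275), np.float64(216.98041688737567))
0 0.075 0.018 [359.79867801 240.83218499] (np.float64(721.028309745041), np.float64(193.33149598601713))
0 -0.075 0.018 [179.40177385 240.04441181] (np.float64(490.3779822800069), np.float64(192.07105889596633))
```

View pics/c6.png

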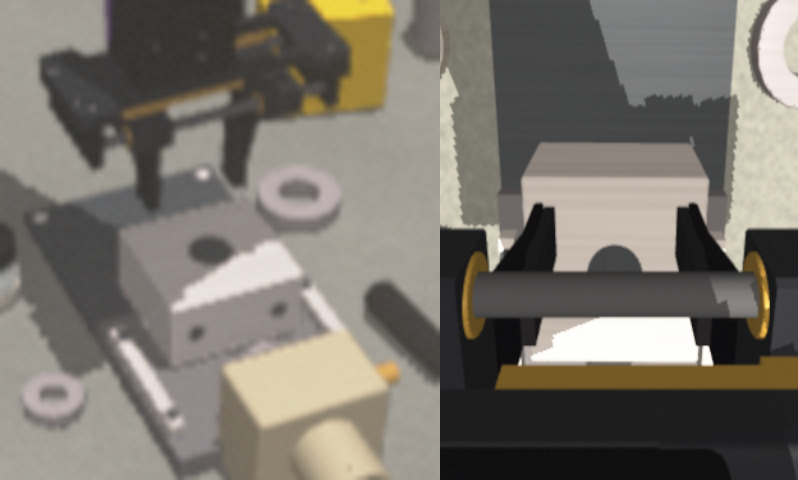

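The block lies flat and square on the bed. Its foot end (crop v≈180) is at station x ≈ −0.025 and y ≈ +0.006. I back off, go down behind it, and approach.

>>> {"op": "move_arm", "data": {
  "deltas": [
    {"tx": 0,"ty": -1.5,"tz": -0.3,"rx": 0,"ry": 0,"rz": 0,"jaw": 0.62},
    {"tx": 0,"ty": -1.5,"tz": 0,"rx": 0,"ry": 0,"rz": 0,"jaw": 0.62},
    {"tx": 0,"ty": -1.5,"tz": 0,"rx": 0,"ry": 0,"rz": 0,"jaw": 0.62},
    {"tx": 0,"ty": 0,"tz": 0,"rx": 0,"ry": 0,"rz": 0,"jaw": 0.62},
    {"tx": 0,"ty": 0,"tz": 2.1,"rx": 0,"ry": 0,"rz": 0,"jaw": 0.62},
    {"tx": 0,"ty": 0,"tz": 2.1,"rx": 0,"ry": 0,"rz": 0,"jaw": 0.62},
    {"tx": 0,"ty": 0,"tz": 2.1,"rx": 0,"ry": 0,"rz": 0,"jaw": 0.62},
    {"tx": 0,"ty": 0,"tz": 0,"rx": 0,"ry": 0,"rz": 0,"jaw": 0.62},
    {"tx": 0,"ty": 0.2,"tz": 0,"rx": 0,"ry": 0,"rz": 0,"jaw": 0.62},
    {"tx": 0,"ty": 0.2,"tz": 0,"rx": 0,"ry": 0,"rz": 0,"jaw": 0.62},
    {"tx": 0,"ty": 0.2,"tz": 0,"rx": 0,"ry": 0,"rz": 0,"jaw": 0.62},
    {"tx": 0,"ty": 0.2,"tz": 0,"rx": 0,"ry": 0,"rz": 0,"jaw": 0.62},
    {"tx": 0,"ty": 0.2,"tz": 0,"rx": 0,"ry": 0,"rz": 0,"jaw": 0.62},
    {"tx": 0,"ty": 0.2,"tz": 0,"rx": 0,"ry": 0,"rz": 0,"jaw": 0.62},
    {"tx": 0,"ty": 0.2,"tz": 0,"rx": 0,"ry": 0,"rz": 0,"jaw": 0.62},
    {"tx": 0,"ty": 0.2,"tz": 0,"rx": 0,"ry": 0,"rz": 0,"jaw": 0.62},
    {"tx": 0,"ty": 0.2,"tz": 0,"rx": 0,"ry": 0,"rz": 0,"jaw": 0.62},
    {"tx": 0,"ty": 0.2,"tz": 0,"rx": 0,"ry": 0,"rz": 0,"jaw": 0.62}
  ]
}}

```text
time_s: 11.52
ee_pos: [0.4817, 0.0345, 0.0364]
orientation: [-180.0, -0.0, 70.4]
ft_force: [0.4, 0.3, -0.8]
finger_gap: 0.623
```

```bash
cat > f.py <<'E'
from h import *
s=ctrl.state();print(s["time_s"],S(s["ee_pos"]),s["ee_pos"][2],X.T@s["ft_force"][:2],s["ft_force"][2])
E
python3 f.py
```

```text
11.5167 [-0.0420124   0.00492642] 0.03641406269102779 [0.27125939 0.39547413] -0.8234892466689546
```

>>> {"op": "move_arm", "data": {
  "deltas": [
    {"tx": 0,"ty": 0.15,"tz": 0,"rx": 0,"ry": 0,"rz": 0,"jaw": 0.62},
    {"tx": 0,"ty": 0.15,"tz": 0,"rx": 0,"ry": 0,"rz": 0,"jaw": 0.62},
    {"tx": 0,"ty": 0.15,"tz": 0,"rx": 0,"ry": 0,"rz": 0,"jaw": 0.62},
    {"tx": 0,"ty": 0.15,"tz": 0,"rx": 0,"ry": 0,"rz": 0,"jaw": 0.62},
    {"tx": 0,"ty": 0.15,"tz": 0,"rx": 0,"ry": 0,"rz": 0,"jaw": 0.62},
    {"tx": 0,"ty": 0.15,"tz": 0,"rx": 0,"ry": 0,"rz": 0,"jaw": 0.62},
    {"tx": 0,"ty": 0.15,"tz": 0,"rx": 0,"ry": 0,"rz": 0,"jaw": 0.62},
    {"tx": 0,"ty": 0.15,"tz": 0,"rx": 0,"ry": 0,"rz": 0,"jaw": 0.62},
    {"tx": 0,"ty": 0.15,"tz": 0,"rx": 0,"ry": 0,"rz": 0,"jaw": 0.62},
    {"tx": 0,"ty": 0.15,"tz": 0,"rx": 0,"ry": 0,"rz": 0,"jaw": 0.62}
  ]
}}

```text
time_s: 12.35
ee_pos: [0.4957, 0.0295, 0.0363]
orientation: [-180.0, 0.0, 70.4]
ft_force: [-0.8, 1.4, -2.3]
finger_gap: 0.618
```

```bash
python3 f.py
python3 - <<'E'
from h import *
w=snap("wrist","w7");sc=snap("scene","s7")
d=np.hstack([cv2.resize(sc[150:270,250:360],(440,480),interpolation=cv2.INTER_CUBIC),cv2.resize(w[120:420,140:420],(358,480)[:2])]);cv2.imwrite("pics/c7.png",d)
E
```

```text
12.35 [-0.02709468  0.00493473] 0.036288519959921876 [-1.19796904  1.02037563] -2.3269663654475075
```

View pics/c7.png

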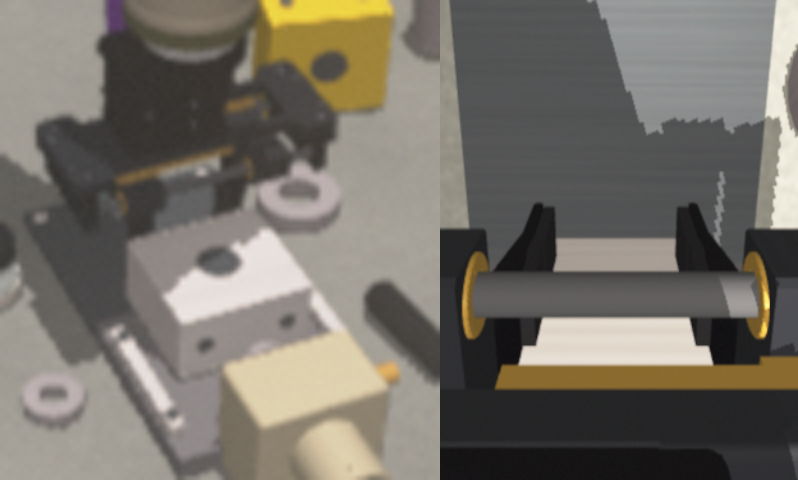

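In contact and sliding square. I continue more slowly.

>>> {"op": "move_arm", "data": {
  "deltas": [
    {"tx": 0,"ty": 0.12,"tz": 0,"rx": 0,"ry": 0,"rz": 0,"jaw": 0.62},
    {"tx": 0,"ty": 0.12,"tz": 0,"rx": 0,"ry": 0,"rz": 0,"jaw": 0.62},
    {"tx": 0,"ty": 0.12,"tz": 0,"rx": 0,"ry": 0,"rz": 0,"jaw": 0.62},
    {"tx": 0,"ty": 0.12,"tz": 0,"rx": 0,"ry": 0,"rz": 0,"jaw": 0.62},
    {"tx": 0,"ty": 0.12,"tz": 0,"rx": 0,"ry": 0,"rz": 0,"jaw": 0.62},
    {"tx": 0,"ty": 0.12,"tz": 0,"rx": 0,"ry": 0,"rz": 0,"jaw": 0.62},
    {"tx": 0,"ty": 0.12,"tz": 0,"rx": 0,"ry": 0,"rz": 0,"jaw": 0.62},
    {"tx": 0,"ty": 0.12,"tz": 0,"rx": 0,"ry": 0,"rz": 0,"jaw": 0.62},
    {"tx": 0,"ty": 0.1,"tz": 0,"rx": 0,"ry": 0,"rz": 0,"jaw": 0.62},
    {"tx": 0,"ty": 0.05,"tz": 0,"rx": 0,"ry": 0,"rz": 0,"jaw": 0.62}
  ]
}}

```text
time_s: 13.28
ee_pos: [0.5063, 0.0258, 0.0365]
orientation: [180.0, -0.0, 70.4]
ft_force: [-3.6, 1.5, 0.9]
finger_gap: 0.621
```

```bash
python3 f.py
```

```text
13.2833 [-0.01590715  0.00505862] 0.03645370103293718 [-3.91192841  0.15607587] 0.9227309017273322
```

Run:
```python
from h import *
for (x,y),z in [((225,198),.027),((223,190),.044),((228,172),.061),((207,180),.044)]:
    print(S(ray("top",(235+(x-1.5)/4,130+(y-1.5)/4),z)[0]))
c=cv2.imread("pics/top0.png")[168:184,280:302]
cv2.imwrite("pics/anv.png",cv2.resize(c,None,fx=30,fy=30,interpolation=cv2.INTER_CUBIC))
```

```text
[ 0.09967345 -0.00177012]
[0.1004844  0.00062004]
[0.11121975 0.00062678]
[0.10379953 0.01607783]
```

View pics/anv.png

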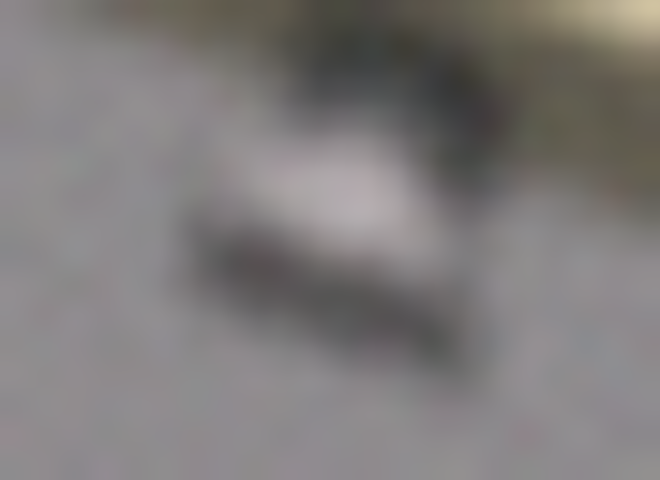

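The anvil's dark front face centres near top pixel (291,178), which gives station x ≈ 0.100. The block's leading end is at about 0.084, so some 9 mm can be advanced safely.

>>> {"op": "move_arm", "data": {
  "deltas": [
    {"tx": 0,"ty": 0.08,"tz": 0,"rx": 0,"ry": 0,"rz": 0,"jaw": 0.62},
    {"tx": 0,"ty": 0.08,"tz": 0,"rx": 0,"ry": 0,"rz": 0,"jaw": 0.62},
    {"tx": 0,"ty": 0.08,"tz": 0,"rx": 0,"ry": 0,"rz": 0,"jaw": 0.62},
    {"tx": 0,"ty": 0.08,"tz": 0,"rx": 0,"ry": 0,"rz": 0,"jaw": 0.62},
    {"tx": 0,"ty": 0.08,"tz": 0,"rx": 0,"ry": 0,"rz": 0,"jaw": 0.62},
    {"tx": 0,"ty": 0.08,"tz": 0,"rx": 0,"ry": 0,"rz": 0,"jaw": 0.62},
    {"tx": 0,"ty": 0.08,"tz": 0,"rx": 0,"ry": 0,"rz": 0,"jaw": 0.62},
    {"tx": 0,"ty": 0.04,"tz": 0,"rx": 0,"ry": 0,"rz": 0,"jaw": 0.62}
  ]
}}

```text
time_s: 13.95
ee_pos: [0.5119, 0.0238, 0.0364]
orientation: [180.0, -0.0, 70.4]
ft_force: [-3.6, 1.0, 1.5]
finger_gap: 0.615
```

```bash
python3 f.py
```

```text
13.95 [-0.00995716  0.00508185] 0.036434760619251286 [-3.67705327 -0.28569462] 1.5367657759306934
```

Steady sliding friction is about 3.7 N. From here I go in fine steps.

>>> {"op": "move_arm", "data": {
  "deltas": [
    {"tx": 0,"ty": 0.03,"tz": 0,"rx": 0,"ry": 0,"rz": 0,"jaw": 0.62},
    {"tx": 0,"ty": 0.03,"tz": 0,"rx": 0,"ry": 0,"rz": 0,"jaw": 0.62},
    {"tx": 0,"ty": 0.03,"tz": 0,"rx": 0,"ry": 0,"rz": 0,"jaw": 0.62},
    {"tx": 0,"ty": 0.03,"tz": 0,"rx": 0,"ry": 0,"rz": 0,"jaw": 0.62},
    {"tx": 0,"ty": 0.03,"tz": 0,"rx": 0,"ry": 0,"rz": 0,"jaw": 0.62},
    {"tx": 0,"ty": 0.03,"tz": 0,"rx": 0,"ry": 0,"rz": 0,"jaw": 0.62}
  ]
}}

```text
time_s: 14.45
ee_pos: [0.5135, 0.0232, 0.0365]
orientation: [-180.0, -0.0, 70.4]
ft_force: [-4.0, 1.1, 1.5]
finger_gap: 0.617
```

```bash
python3 f.py
```

```text
14.45 [-0.00826818  0.00512567] 0.03645450978653314 [-4.09009924 -0.36288618] 1.5080611863566906
```

>>> {"op": "move_arm", "data": {
  "deltas": [
    {"tx": 0,"ty": 0.025,"tz": 0,"rx": 0,"ry": 0,"rz": 0,"jaw": 0.62},
    {"tx": 0,"ty": 0.025,"tz": 0,"rx": 0,"ry": 0,"rz": 0,"jaw": 0.62},
    {"tx": 0,"ty": 0.025,"tz": 0,"rx": 0,"ry": 0,"rz": 0,"jaw": 0.62},
    {"tx": 0,"ty": 0.025,"tz": 0,"rx": 0,"ry": 0,"rz": 0,"jaw": 0.62},
    {"tx": 0,"ty": 0.025,"tz": 0,"rx": 0,"ry": 0,"rz": 0,"jaw": 0.62}
  ]
}}

```text
time_s: 14.87
ee_pos: [0.5146, 0.0228, 0.0364]
orientation: [-180.0, -0.0, 70.4]
ft_force: [-3.5, 1.6, 2.1]
finger_gap: 0.62
```

```bash
python3 f.py
```

```text
14.8667 [-0.00701905  0.00509756] 0.0364365799986704 [-3.85939996  0.30768549] 2.091975076642605
```

>>> {"op": "move_arm", "data": {
  "deltas": [
    {"tx": 0,"ty": 0.025,"tz": 0,"rx": 0,"ry": 0,"rz": 0,"jaw": 0.62},
    {"tx": 0,"ty": 0.025,"tz": 0,"rx": 0,"ry": 0,"rz": 0,"jaw": 0.62},
    {"tx": 0,"ty": 0.025,"tz": 0,"rx": 0,"ry": 0,"rz": 0,"jaw": 0.62},
    {"tx": 0,"ty": 0.025,"tz": 0,"rx": 0,"ry": 0,"rz": 0,"jaw": 0.62},
    {"tx": 0,"ty": 0.025,"tz": 0,"rx": 0,"ry": 0,"rz": 0,"jaw": 0.62}
  ]
}}

```text
time_s: 15.28
ee_pos: [0.5158, 0.0224, 0.0364]
orientation: [-180.0, -0.0, 70.4]
ft_force: [-4.7, 0.9, 3.5]
finger_gap: 0.619
```

```bash
python3 f.py
```

```text
15.2833 [-0.00575681  0.0051238 ] 0.036440043046469806 [-4.70188464 -0.7930443 ] 3.4640534109808003
```

>>> {"op": "move_arm", "data": {
  "deltas": [
    {"tx": 0,"ty": 0.02,"tz": 0,"rx": 0,"ry": 0,"rz": 0,"jaw": 0.62},
    {"tx": 0,"ty": 0.02,"tz": 0,"rx": 0,"ry": 0,"rz": 0,"jaw": 0.62},
    {"tx": 0,"ty": 0.02,"tz": 0,"rx": 0,"ry": 0,"rz": 0,"jaw": 0.62},
    {"tx": 0,"ty": 0.02,"tz": 0,"rx": 0,"ry": 0,"rz": 0,"jaw": 0.62}
  ]
}}

```text
time_s: 15.62
ee_pos: [0.5166, 0.0221, 0.0365]
orientation: [180.0, -0.0, 70.4]
ft_force: [-5.2, 2.3, 4.2]
finger_gap: 0.625
```

```bash
python3 f.py
```

```text
15.6167 [-0.00493568  0.00512634] 0.03646060565485385 [-5.69596142  0.39134299] 4.170323752721351
```

>>> {"op": "move_arm", "data": {
  "deltas": [
    {"tx": 0,"ty": 0.02,"tz": 0,"rx": 0,"ry": 0,"rz": 0,"jaw": 0.62},
    {"tx": 0,"ty": 0.02,"tz": 0,"rx": 0,"ry": 0,"rz": 0,"jaw": 0.62},
    {"tx": 0,"ty": 0.02,"tz": 0,"rx": 0,"ry": 0,"rz": 0,"jaw": 0.62}
  ]
}}

```text
time_s: 15.87
ee_pos: [0.5172, 0.0219, 0.0364]
orientation: [180.0, -0.0, 70.4]
ft_force: [-5.5, 0.9, 2.7]
finger_gap: 0.617
```

```bash
python3 f.py
```

```text
15.8667 [-0.00434171  0.00510131] 0.03644678393854606 [-5.4606607  -1.04437374] 2.6731128914006126
```

>>> {"op": "move_arm", "data": {
  "deltas": [
    {"tx": 0,"ty": 0.02,"tz": 0,"rx": 0,"ry": 0,"rz": 0,"jaw": 0.62},
    {"tx": 0,"ty": 0.02,"tz": 0,"rx": 0,"ry": 0,"rz": 0,"jaw": 0.62},
    {"tx": 0,"ty": 0.02,"tz": 0,"rx": 0,"ry": 0,"rz": 0,"jaw": 0.62},
    {"tx": 0,"ty": 0.02,"tz": 0,"rx": 0,"ry": 0,"rz": 0,"jaw": 0.62}
  ]
}}

```text
time_s: 16.2
ee_pos: [0.5179, 0.0216, 0.0364]
orientation: [180.0, -0.0, 70.4]
ft_force: [-4.2, 1.2, 3.9]
finger_gap: 0.622
```

```bash
python3 f.py
```

```text
16.2 [-0.00353632  0.00511416] 0.03644310423272634 [-4.38000696 -0.27845064] 3.8552572769212414
```

>>> {"op": "move_arm", "data": {
  "deltas": [
    {"tx": 0,"ty": 0.02,"tz": 0,"rx": 0,"ry": 0,"rz": 0,"jaw": 0.62},
    {"tx": 0,"ty": 0.02,"tz": 0,"rx": 0,"ry": 0,"rz": 0,"jaw": 0.62},
    {"tx": 0,"ty": 0.02,"tz": 0,"rx": 0,"ry": 0,"rz": 0,"jaw": 0.62},
    {"tx": 0,"ty": 0.02,"tz": 0,"rx": 0,"ry": 0,"rz": 0,"jaw": 0.62},
    {"tx": 0,"ty": 0.02,"tz": 0,"rx": 0,"ry": 0,"rz": 0,"jaw": 0.62}
  ]
}}

```text
time_s: 16.62
ee_pos: [0.5188, 0.0213, 0.0364]
orientation: [-180.0, -0.0, 70.4]
ft_force: [-4.0, 1.4, 3.9]
finger_gap: 0.618
```

```bash
python3 f.py
```

```text
16.6167 [-0.00257231  0.00513565] 0.03641580862544325 [-4.26451848 -0.08185656] 3.883926000318125
```

>>> {"op": "move_arm", "data": {
  "deltas": [
    {"tx": 0,"ty": 0.02,"tz": 0,"rx": 0,"ry": 0,"rz": 0,"jaw": 0.62},
    {"tx": 0,"ty": 0.02,"tz": 0,"rx": 0,"ry": 0,"rz": 0,"jaw": 0.62},
    {"tx": 0,"ty": 0.02,"tz": 0,"rx": 0,"ry": 0,"rz": 0,"jaw": 0.62},
    {"tx": 0,"ty": 0.02,"tz": 0,"rx": 0,"ry": 0,"rz": 0,"jaw": 0.62},
    {"tx": 0,"ty": 0.02,"tz": 0,"rx": 0,"ry": 0,"rz": 0,"jaw": 0.62}
  ]
}}

```text
time_s: 17.03
ee_pos: [0.5198, 0.0209, 0.0364]
orientation: [-180.0, -0.0, 70.4]
ft_force: [-3.8, 1.6, 4.3]
finger_gap: 0.621
```

```bash
python3 f.py
```

```text
17.0333 [-0.00154585  0.00510623] 0.03644306007977735 [-4.15641113  0.20031599] 4.298339238609631
```

>>> {"op": "move_arm", "data": {
  "deltas": [
    {"tx": 0,"ty": 0.02,"tz": 0,"rx": 0,"ry": 0,"rz": 0,"jaw": 0.62},
    {"tx": 0,"ty": 0.02,"tz": 0,"rx": 0,"ry": 0,"rz": 0,"jaw": 0.62},
    {"tx": 0,"ty": 0.02,"tz": 0,"rx": 0,"ry": 0,"rz": 0,"jaw": 0.62},
    {"tx": 0,"ty": 0.02,"tz": 0,"rx": 0,"ry": 0,"rz": 0,"jaw": 0.62},
    {"tx": 0,"ty": 0.02,"tz": 0,"rx": 0,"ry": 0,"rz": 0,"jaw": 0.62}
  ]
}}

```text
time_s: 17.45
ee_pos: [0.5207, 0.0206, 0.0364]
orientation: [-180.0, -0.0, 70.4]
ft_force: [-5.1, 1.8, 4.7]
finger_gap: 0.625
```

```bash
python3 f.py
```

```text
17.45 [-0.00056874  0.00512375] 0.03643230759397294 [-5.4176358  -0.03536408] 4.657794223668795
```

>>> {"op": "move_arm", "data": {
  "deltas": [
    {"tx": 0,"ty": 0.02,"tz": 0,"rx": 0,"ry": 0,"rz": 0,"jaw": 0.62},
    {"tx": 0,"ty": 0.02,"tz": 0,"rx": 0,"ry": 0,"rz": 0,"jaw": 0.62},
    {"tx": 0,"ty": 0.02,"tz": 0,"rx": 0,"ry": 0,"rz": 0,"jaw": 0.62},
    {"tx": 0,"ty": 0.02,"tz": 0,"rx": 0,"ry": 0,"rz": 0,"jaw": 0.62}
  ]
}}

```text
time_s: 17.78
ee_pos: [0.5215, 0.0204, 0.0365]
orientation: [180.0, -0.0, 70.4]
ft_force: [-4.9, 1.7, 4.4]
finger_gap: 0.621
```

```bash
python3 f.py
```

```text
17.7833 [0.00025127 0.0051592 ] 0.03646144217771294 [-5.15234342 -0.08252382] 4.416398458612486
```

>>> {"op": "move_arm", "data": {
  "deltas": [
    {"tx": 0,"ty": 0.02,"tz": 0,"rx": 0,"ry": 0,"rz": 0,"jaw": 0.62},
    {"tx": 0,"ty": 0.02,"tz": 0,"rx": 0,"ry": 0,"rz": 0,"jaw": 0.62},
    {"tx": 0,"ty": 0.02,"tz": 0,"rx": 0,"ry": 0,"rz": 0,"jaw": 0.62},
    {"tx": 0,"ty": 0.02,"tz": 0,"rx": 0,"ry": 0,"rz": 0,"jaw": 0.62}
  ]
}}

```text
time_s: 18.12
ee_pos: [0.5218, 0.0202, 0.0364]
orientation: [-179.9, 0.0, 70.4]
ft_force: [-7.7, 1.8, 6.2]
finger_gap: 0.622
```

```bash
python3 f.py
```

```text
18.1167 [0.00062536 0.0051568 ] 0.03635052825529482 [-7.86069814 -0.95183338] 6.2389660200728985
```

The anvil is reached. I relieve the downward drag slightly and press on.

>>> {"op": "move_arm", "data": {
  "deltas": [
    {"tx": 0,"ty": 0.02,"tz": -0.02,"rx": 0,"ry": 0,"rz": 0,"jaw": 0.62},
    {"tx": 0,"ty": 0.01,"tz": -0.02,"rx": 0,"ry": 0,"rz": 0,"jaw": 0.62},
    {"tx": 0,"ty": 0,"tz": 0,"rx": 0,"ry": 0,"rz": 0,"jaw": 0.62}
  ]
}}

```text
time_s: 18.37
ee_pos: [0.522, 0.0201, 0.0364]
orientation: [-179.9, 0.0, 70.4]
ft_force: [-5.2, 3.6, 0.7]
finger_gap: 0.62
```

```bash
python3 f.py
```

```text
18.3667 [0.00075847 0.00511181] 0.036410700132681266 [-6.14469455  1.57518253] 0.7195655032673535
```

>>> {"op": "move_arm", "data": {
  "deltas": [
    {"tx": 0,"ty": 0.02,"tz": 0,"rx": 0,"ry": 0,"rz": 0,"jaw": 0.62},
    {"tx": 0,"ty": 0.02,"tz": 0,"rx": 0,"ry": 0,"rz": 0,"jaw": 0.62},
    {"tx": 0,"ty": 0,"tz": 0,"rx": 0,"ry": 0,"rz": 0,"jaw": 0.62}
  ]
}}

```text
time_s: 18.62
ee_pos: [0.522, 0.0201, 0.0364]
orientation: [-179.9, 0.0, 70.4]
ft_force: [-7.6, 2.3, 2.5]
finger_gap: 0.625
```

```bash
python3 f.py
```

```text
18.6167 [0.00080983 0.00507518] 0.03635428690469548 [-7.87857683 -0.43640926] 2.495636826169128
```

>>> {"op": "move_arm", "data": {
  "deltas": [
    {"tx": 0,"ty": 0.02,"tz": -0.01,"rx": 0,"ry": 0,"rz": 0,"jaw": 0.62},
    {"tx": 0,"ty": 0.02,"tz": -0.01,"rx": 0,"ry": 0,"rz": 0,"jaw": 0.62},
    {"tx": 0,"ty": 0.02,"tz": 0,"rx": 0,"ry": 0,"rz": 0,"jaw": 0.62},
    {"tx": 0,"ty": 0,"tz": 0,"rx": 0,"ry": 0,"rz": 0,"jaw": 0.62}
  ]
}}

```text
time_s: 18.95
ee_pos: [0.5222, 0.02, 0.0364]
orientation: [-179.9, 0.0, 70.4]
ft_force: [-8.4, 2.5, 2.3]
finger_gap: 0.62
```

```bash
python3 f.py
```

```text
18.95 [0.00101654 0.0050759 ] 0.03639666604819484 [-8.78193863 -0.49335416] 2.3196159849806826
```

>>> {"op": "move_arm", "data": {
  "deltas": [
    {"tx": 0,"ty": 0.02,"tz": -0.01,"rx": 0,"ry": 0,"rz": 0,"jaw": 0.62},
    {"tx": 0,"ty": 0.02,"tz": 0,"rx": 0,"ry": 0,"rz": 0,"jaw": 0.62},
    {"tx": 0,"ty": 0.02,"tz": 0,"rx": 0,"ry": 0,"rz": 0,"jaw": 0.62},
    {"tx": 0,"ty": 0,"tz": 0,"rx": 0,"ry": 0,"rz": 0,"jaw": 0.62},
    {"tx": 0,"ty": 0,"tz": 0,"rx": 0,"ry": 0,"rz": 0,"jaw": 0.62}
  ]
}}

```text
time_s: 19.37
ee_pos: [0.5223, 0.02, 0.0364]
orientation: [-179.8, 0.0, 70.4]
ft_force: [-9.9, 3.8, 4.4]
finger_gap: 0.62
```

```bash
python3 f.py
```

```text
19.3667 [0.0011814  0.00508631] 0.03640251196302582 [-10.60689151   0.25311796] 4.43037770318525
```

>>> {"op": "move_arm", "data": {
  "deltas": [
    {"tx": 0,"ty": 0.02,"tz": -0.01,"rx": 0,"ry": 0,"rz": 0,"jaw": 0.62},
    {"tx": 0,"ty": 0.02,"tz": -0.01,"rx": 0,"ry": 0,"rz": 0,"jaw": 0.62},
    {"tx": 0,"ty": 0,"tz": 0,"rx": 0,"ry": 0,"rz": 0,"jaw": 0.62},
    {"tx": 0,"ty": 0,"tz": 0,"rx": 0,"ry": 0,"rz": 0,"jaw": 0.62},
    {"tx": 0,"ty": 0,"tz": 0,"rx": 0,"ry": 0,"rz": 0,"jaw": 0.62},
    {"tx": 0,"ty": 0,"tz": 0,"rx": 0,"ry": 0,"rz": 0,"jaw": 0.62},
    {"tx": 0,"ty": 0,"tz": 0,"rx": 0,"ry": 0,"rz": 0,"jaw": 0.62},
    {"tx": 0,"ty": 0,"tz": 0,"rx": 0,"ry": 0,"rz": 0,"jaw": 0.62},
    {"tx": 0,"ty": 0,"tz": 0,"rx": 0,"ry": 0,"rz": 0,"jaw": 0.62},
    {"tx": 0,"ty": 0,"tz": 0,"rx": 0,"ry": 0,"rz": 0,"jaw": 0.62},
    {"tx": 0,"ty": 0,"tz": 0,"rx": 0,"ry": 0,"rz": 0,"jaw": 0.62},
    {"tx": 0,"ty": 0,"tz": 0,"rx": 0,"ry": 0,"rz": 0,"jaw": 0.62},
    {"tx": 0,"ty": 0,"tz": 0,"rx": 0,"ry": 0,"rz": 0,"jaw": 0.62},
    {"tx": 0,"ty": 0,"tz": 0,"rx": 0,"ry": 0,"rz": 0,"jaw": 0.62},
    {"tx": 0,"ty": 0,"tz": 0,"rx": 0,"ry": 0,"rz": 0,"jaw": 0.62},
    {"tx": 0,"ty": 0,"tz": 0,"rx": 0,"ry": 0,"rz": 0,"jaw": 0.62},
    {"tx": 0,"ty": 0,"tz": 0,"rx": 0,"ry": 0,"rz": 0,"jaw": 0.62}
  ]
}}

```text
time_s: 20.78
ee_pos: [0.5225, 0.0199, 0.0364]
orientation: [-179.8, 0.0, 70.4]
ft_force: [-9.7, 3.4, 2.7]
finger_gap: 0.616
```

```bash
python3 f.py
```

```text
20.7833 [0.00131055 0.00507735] 0.03641260147406585 [-10.30272286  -0.11172751] 2.7243016570193626
```

>>> {"op": "move_arm", "data": {
  "deltas": [
    {"tx": 0,"ty": 0.02,"tz": 0,"rx": 0,"ry": 0,"rz": 0,"jaw": 0.62},
    {"tx": 0,"ty": 0.02,"tz": 0,"rx": 0,"ry": 0,"rz": 0,"jaw": 0.62},
    {"tx": 0,"ty": 0,"tz": 0,"rx": 0,"ry": 0,"rz": 0,"jaw": 0.62},
    {"tx": 0,"ty": 0,"tz": 0,"rx": 0,"ry": 0,"rz": 0,"jaw": 0.62},
    {"tx": 0,"ty": 0,"tz": 0,"rx": 0,"ry": 0,"rz": 0,"jaw": 0.62},
    {"tx": 0,"ty": 0,"tz": 0,"rx": 0,"ry": 0,"rz": 0,"jaw": 0.62},
    {"tx": 0,"ty": 0,"tz": 0,"rx": 0,"ry": 0,"rz": 0,"jaw": 0.62},
    {"tx": 0,"ty": 0,"tz": 0,"rx": 0,"ry": 0,"rz": 0,"jaw": 0.62},
    {"tx": 0,"ty": 0,"tz": 0,"rx": 0,"ry": 0,"rz": 0,"jaw": 0.62},
    {"tx": 0,"ty": 0,"tz": 0,"rx": 0,"ry": 0,"rz": 0,"jaw": 0.62},
    {"tx": 0,"ty": 0,"tz": 0,"rx": 0,"ry": 0,"rz": 0,"jaw": 0.62},
    {"tx": 0,"ty": 0,"tz": 0,"rx": 0,"ry": 0,"rz": 0,"jaw": 0.62},
    {"tx": 0,"ty": 0,"tz": 0,"rx": 0,"ry": 0,"rz": 0,"jaw": 0.62},
    {"tx": 0,"ty": 0,"tz": 0,"rx": 0,"ry": 0,"rz": 0,"jaw": 0.62}
  ]
}}

```text
time_s: 21.95
ee_pos: [0.5226, 0.0199, 0.0364]
orientation: [-179.7, 0.0, 70.4]
ft_force: [-11.4, 4.1, 3.6]
finger_gap: 0.621
```

```bash
python3 f.py
```

```text
21.95 [0.00140901 0.00508019] 0.036409868685222 [-12.14351825  -0.02678264] 3.6114226993869067
```

>>> {"op": "move_arm", "data": {
  "deltas": [
    {"tx": 0,"ty": -0.04,"tz": 0,"rx": 0,"ry": 0,"rz": 0,"jaw": 0.62},
    {"tx": 0,"ty": -0.04,"tz": 0,"rx": 0,"ry": 0,"rz": 0,"jaw": 0.62},
    {"tx": 0,"ty": -0.04,"tz": 0,"rx": 0,"ry": 0,"rz": 0,"jaw": 0.62},
    {"tx": 0,"ty": -0.04,"tz": 0,"rx": 0,"ry": 0,"rz": 0,"jaw": 0.62},
    {"tx": 0,"ty": -0.06,"tz": 0,"rx": 0,"ry": 0,"rz": 0,"jaw": 0.62},
    {"tx": 0,"ty": -0.1,"tz": 0,"rx": 0,"ry": 0,"rz": 0,"jaw": 0.62},
    {"tx": 0,"ty": -0.2,"tz": 0,"rx": 0,"ry": 0,"rz": 0,"jaw": 0.62},
    {"tx": 0,"ty": -0.5,"tz": 0,"rx": 0,"ry": 0,"rz": 0,"jaw": 0.62},
    {"tx": 0,"ty": -1.5,"tz": 0,"rx": 0,"ry": 0,"rz": 0,"jaw": 0.62},
    {"tx": 0,"ty": -2,"tz": -1,"rx": 0,"ry": 0,"rz": 0,"jaw": 0.62},
    {"tx": 0,"ty": -2,"tz": -3,"rx": 0,"ry": 0,"rz": 0,"jaw": 0.62},
    {"tx": 0,"ty": -1,"tz": -3,"rx": 0,"ry": 0,"rz": 0,"jaw": 0.62},
    {"tx": 0,"ty": 0,"tz": -3,"rx": 0,"ry": 0,"rz": 0,"jaw": 0.62},
    {"tx": 0,"ty": 0,"tz": -3,"rx": 0,"ry": 0,"rz": 0,"jaw": 0.62},
    {"tx": 0,"ty": 0,"tz": 0,"rx": 0,"ry": 0,"rz": 0,"jaw": 0.62},
    {"tx": 0,"ty": 0,"tz": 0,"rx": 0,"ry": 0,"rz": 0,"jaw": 0.62},
    {"tx": 0,"ty": 0,"tz": 0,"rx": 0,"ry": 0,"rz": 0,"jaw": 0.62},
    {"tx": 0,"ty": 0,"tz": 0,"rx": 0,"ry": 0,"rz": 0,"jaw": 0.62}
  ]
}}

```text
time_s: 23.45
ee_pos: [0.4534, 0.0442, 0.1664]
orientation: [-179.9, 0.0, 70.3]
ft_force: [-0.3, 0.2, 0.1]
finger_gap: 0.618
```

```bash
python3 f.py
python3 - <<'E'
from h import *
w=snap("wrist","w8");c=cal("wrist");sc=snap("scene","s8")
d=np.hstack([cv2.resize(sc[150:270,250:360],(440,480),interpolation=cv2.INTER_CUBIC),cv2.resize(w[120:420,140:420],(358,480)[:2])]);cv2.imwrite("pics/c8.png",d)
for x,y,z in [(.011,.053,.07),(.011,-.043,.07),(0,.075,.018),(0,-.075,.018)]:
    p=proj("wrist",[*(X@[x,y]+O),z],c)[0];print(x,y,z,(440+(p[0]-140)*358/280,(p[1]-120)*1.6))
E
```

```text
23.45 [-0.07188777  0.00442568] 0.1663865474710889 [-0.30850663  0.10863944] 0.06547549139986861
0.011 0.053 0.07 (np.float64(679.1011880026663), np.float64(285.2562177079721))
0.011 -0.043 0.07 (np.float64(549.6024876716108), np.float64(284.55171106068696))
0 0.075 0.018 (np.float64(696.0837805606918), np.float64(229.4235069983164))
0 -0.075 0.018 (np.float64(521.3102084507968), np.float64(228.43686458536678))
```

View pics/c8.png

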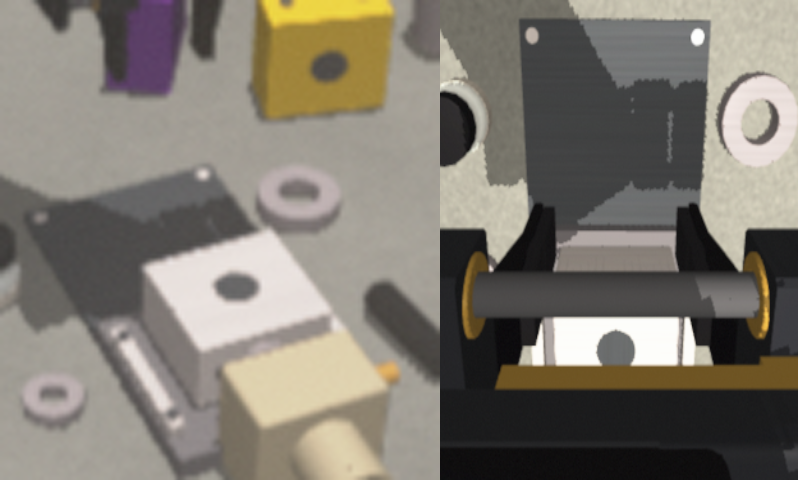

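The block lies flat, square and centred against the anvil. The gripper is clear and the neighbouring things haven't moved.

```bash
python3 -c "
from plant import ctrl
print(ctrl.job_done())"
```

```text
the job is handed in; nothing more can be done
None
```

I did the job in about 23 s of robot time and handed it in. No verdict was reported.

**What I did:** I slid the silver block square up to the step, tipped it over, and slid it endwise to the anvil. I pressed for over 2 s at 10 to 12 N measured at the wrist, then backed off.

**Last checks:**
- **Position:** from the last finger position, the block's centre is about 56 mm beyond the step and 5 mm off the centre line. The last picture shows it flat and square.
- **Anvil contact:** the block stopped with its leading end at about 101 mm, which fits the anvil position I measured beforehand (about 100 mm). In the scene view the loader head hides the contact itself.
- **Other things:** the gripper reads no force. The bearing rings, jar and screwdriver look unmoved; I did not look at the others again.

**Less certain:**
- **Press on the anvil:** I did not measure this directly. Some of the wrist force went into bed friction (about 4 N), so the anvil took roughly 6 to 8 N, short of the 10 asked but above the 3 N required.
- **Side forces:** during the slide and press the fingers also carried up to about 6 N vertically. The largest total I saw was about 13 N, against the 20 N limit. I only read forces at the end of each move.
- **Station position:** my two camera measurements differed by about 5 mm along the station's length.

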